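Reassemble a microscope condenser after cleaning

ROBOT

A 6-joint arm with a two-finger parallel gripper is mounted at the origin on the work surface. World frame = base frame: x ahead of the robot, y to its left, z up, the work surface at z = 0. Lengths are in m, angles in rad, forces in N, time in s.
With the tool pointing down it reaches from about 0.275 to 0.875 m from the base axis. Payload 12.5 kg.
Tool frame: the origin (TCP) lies midway between the tips of the shut fingers; the grasp point (between the pads) lies 19 mm behind it; z points along the fingers, y is the line along which they close (so a half turn about z gives the same grasp; the last joint's range is limited). The gripper opens to 85 mm and grips with 20 to 120 N. Pads are 22 mm wide; open, the fingers measure 114 mm over their backs; the gripper's body (76 mm by 85 mm) begins 54 mm behind the grasp point. The pads swing forward as they close: fully open they stand 13 mm farther back than shut.
Start: joints at [1.15, 0.351, 1.652, -0, 1.139, -0.085], TCP at [0.181, 0.519, 0.199] pointing down, gripper open.
Joint ranges: [-2.75, 2.75], [-0.79, 2.1], [0.01, 2.65], [-1.57, 4.71], [0.07, 3.14], [-2.87, 2.87]. Speed limits (rad/s): [2.22, 2.22, 2.79, 3.14, 3.14, 3.14].

INTERFACE

Orientations are given as a unit quaternion [x, y, z, w].
In Python, from workcell import r, eyes gives the robot as it stands. The module is installed in compiled form; this text tells all that it offers.
- The arm moves only by the tool send_rows, never from a script. Its argument "deltas" is a list of rows, each a list of 2 entries, a list of its own where there are three numbers: the shift along the tool's x, y, z scaled (see below), then the turn about the tool's z scaled (see below). In form: [[[tx, ty, tz], turn], ...]. A call has 1 to 10 rows; each row shifts and turns the commanded pose from where the row before left it, along the tool's axes as they then stand; what a row does not reach is not made up. The controller multiplies each number of a shift by 0.06 m and each number of a turn by 4 degrees. A row lasts 1/8 s, in which the tool goes at most 62.5 mm and 10.7 degrees, less where a joint would pass 70% of its speed; a pose out of reach is approached as far as the arm can. A call with a number of a shift or a turn outside -1 to 1 is refused whole. A call with a gripper value outside its range is refused whole. "hand" is the gripper's target within -1 to 1 (shut at 1, half-way at 0, fully open at -1), set as the call begins (left out, the last holds). The fingers move at their own pace and stop on an object; "grip_force" is the grip in N (left out, the last holds). Time passes only in rows, so rows that do not move let the fingers close. It gives the time, the measured TCP pose, the force, the opening and the grip force at its end, in the units of the state.
- r.state(): the state, without advancing time (a new reading comes with each control period).
- eyes.get_image(name): name is "side" or "top" or "wrist"; returns a dict with "color" (480x640x3 uint8, red, green, blue), "intrinsics" (3x3 intrinsics, pixels), "R" (3x3) and "t" (3): a world point X has camera coordinates R X + t. Camera axes: x right, y down, z forward; pixel columns grow to the right and rows downward; lengths in m; the calibration is good to about 2 mm. A picture is of the moment at which its call begins. There is no depth.
- r.sign_off(): hands the job in; it is judged then, once.
The state is a dict: "clock": time; "joint_positions": joint angles; "joint_vel": joint speeds; "effort": joint torques, N m; "tool_pos": TCP position; "tool_rot": TCP orientation; "wrist_force": force on the tool from outside, world axes, zero at the start; "moment": the same for the moment, N m; "gripper_width": opening from 0.0 (shut) to 1.0 (fully open); "grip_force": force on a finger pad.
Only numpy, scipy, OpenCV 4.12 (cv2) and the standard library are available. Lean on these libraries where they do the work, as an engineer would, in place of code of your own. Each camera call takes 0.05 s, during which the arm holds its last target. There are 200 camera calls.

TASK

Reassemble the cleaned microscope condenser on the bench's mounting flange, one part at a time from the bottom up: the wide collar with the thumbscrew on the flange, the ribbed barrel on the collar, the banded iris ring on the barrel and the small domed top lens on the iris ring, each fully home over the boss below it so that it sits flat and centred. Keep every part upright, and leave the tapered objective, the culture flask and the culture dish where they are. Let go of everything at the end.

Things in the scene. Friction and masses are not known exactly. Their poses are not given: they have to be found in the camera images.
- flange_seat (a point): Mounting flange fixed to the bench: 84 mm square dark plate with a bright disc 80 mm across; the disc's flat top (shoulder) is 14 mm above the bench and carries the collar's underside. At its centre a boss 44 mm across, 8 mm high, its top 6 mm tapering to 34 mm, enters the collar's socket. Point on the axis at shoulder height; z up.
- collar_center (a point): Wide collar, first: black, 64 mm across, body 30 mm high, upright (z up); boss on top 36 mm across tapering to 26, 8 mm high. Socket underneath 47 mm across, 10 mm deep. A steel thumbscrew sticks out along +x, 20 mm up, to 50 mm from the axis: grip along y, clear of it. May be placed at any yaw. Point on the axis 19 mm above the underside. About 0.18 kg.
- barrel_center (a point): Ribbed barrel, second: steel, upright, 54 mm across (55.6 with its fine ribs, which are only seen), body 40 mm high; its flat top (shoulder) carries a boss 30 mm across tapering to 20, 8 mm high. Socket underneath 39 mm across, 10 mm deep. Point on the axis 24 mm above the underside. About 0.2 kg.
- iris_center (a point): Iris ring, third: black with a narrow steel band round it, upright, 46 mm across, body 32 mm high; on top a steel boss 24 mm across tapering to 14, 8 mm high. Socket underneath 33 mm across, 10 mm deep. Point on the axis 20 mm above the underside. About 0.12 kg.
- toplens_center (a point): Top lens, last: black, upright, 36 mm across, body 34 mm high, with a domed glass lens (6.5 mm high, only seen) on top instead of a boss. Socket underneath 27 mm across, 10 mm deep. Point on the axis 17 mm above the underside. About 0.07 kg.
- objective_center (a point): Bystander: a microscope objective standing upright, a steel cylinder 30 mm across for the lower 26 mm that tapers to a 12 mm tip, 48 mm high. Point at its centre, 24 mm up. Leave it.
- flask_center (a point): Bystander: a small clear culture flask lying flat, about 103 mm long (x), 50 mm wide, 26 mm high, with a white screw cap at +x. Point at its middle, 12.5 mm up. Leave it.
- dish_center (a point): Bystander: a clear lidded culture dish, 63 mm across, 16 mm high. Point on its axis 8 mm up. Leave it.
There are look-alikes about, which are no part of the job. Leave any yellow look-alike of the part that bears flange_seat alone. Leave any pink look-alike of the part that bears iris_center alone.

How it is judged:
By the outcome, as a careful person would: the job done as asked, in the order asked, and still so for the second after the job is handed in, with the robot touching nothing.
It also fails if it takes over 112 s, if anything falls off the work surface, if the arm or the gripper's body presses on something with over 40 N, if the wrist force passes 120 N, or if a joint passes its speed limit or range.

## Working session

There is one attempt and no reset: what is moved stays moved. The work goes in short steps, Python scripts to look and compute and a tool call to move; the robot and the scene stay as the last step left them, time stands still between calls to the robot, and variables do not carry over. Pictures are saved under pics/ and viewed, at most 14 in all, crops included, and the job is handed in when it is done.

Besides the shell and the picture viewer there is one more tool, called by a JSON object that holds its "op" and its "data", one argument or row to a line. send_rows: Moves the arm, as the interface text tells. Its arguments: {"type":"object","properties":{"deltas":{"type":"array"},"hand":{"type":"number"},"grip_force":{"type":"number"}},"required":["deltas"]}

```bash
mkdir -p pics; cat > h.py <<'E'
import cv2,numpy as np
from workcell import r,eyes
def snap(n,f):
    d=eyes.get_image(n); cv2.imwrite('pics/'+f+'.png',d['color'][:,:,::-1]); np.savez('pics/'+f,**{k:d[k] for k in('color','intrinsics','R','t')}); return d
def load(f): return dict(np.load('pics/'+f+'.npz'))
def ray(d,u,v,z):
    K,R,t=d['intrinsics'],np.array(d['R']),np.array(d['t'])
    w=R.T@np.linalg.inv(K)@np.array([u,v,1.]); c=-R.T@t
    return c+w*(z-c[2])/w[2]
def proj(d,X):
    p=np.array(d['intrinsics'])@(np.array(d['R'])@np.array(X)+d['t']); return p[:2]/p[2]
E
python3 - <<'E'
from h import *
for n in('top','side'):
    d=snap(n,n+'0'); R=np.array(d['R']); print(n,(-R.T@d['t']).round(3),R[2].round(2),d['intrinsics'][0][0])
s=r.state(); print(s['clock'],s['tool_pos'],s['tool_rot'],s['gripper_width'])
E
```

```text
top [0.437 0.011 0.851] [ 0.14 -0.02 -0.99] 457.6824181713384
side [ 0.36  -0.632  0.652] [ 0.21  0.72 -0.67] 514.5850666297644
0.1 [0.1810845  0.51899909 0.19831693] [ 1.67124660e-01  9.85935638e-01 -4.98170840e-04 -1.30712365e-04] 0.9975595949005649
```

View pics/top0.png

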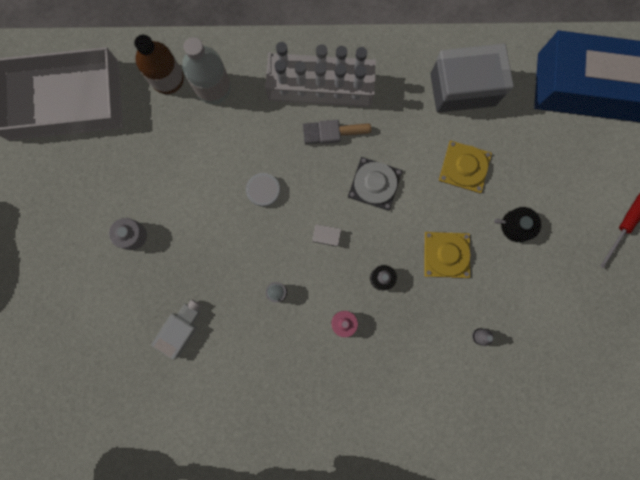

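View pics/side0.png

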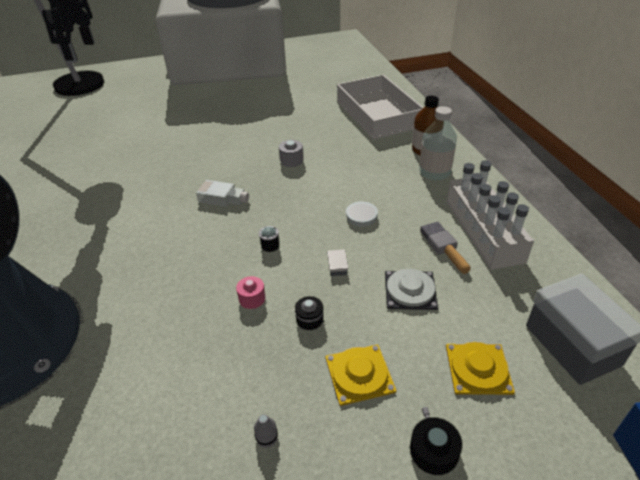

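Top view: flange (376,182), with yellow look-alikes at (467,166) and (448,254). Collar (521,224) with its screw on the left. Barrel (126,233). Iris (383,277), with a pink look-alike at (345,323). Top lens (276,292), which could be confused with the objective at (483,337). The dish is at (263,190) and the flask at (175,330). I'll take close crops to check these choices.

```bash
python3 - <<'E'
from h import *
T=load('top0');S=load('side0')
P=[('top',376,182),('top',521,224),('top',126,233),('top',383,277),('top',276,292)]
Q=[('s',411,288),('s',436,444),('s',291,153),('s',309,312),('s',269,239)]
rows=[]
for L,D in((P,T),(Q,S)):
    r_=[]
    for _,u,v in L:
        c=cv2.copyMakeBorder(D['color'],40,40,40,40,cv2.BORDER_CONSTANT)[v+40-32:v+40+32,u+40-32:u+40+32]
        r_.append(cv2.resize(c,(256,256),interpolation=cv2.INTER_CUBIC)[:, :])
    rows.append(r_)
# 3 wide x 2: montage 800x~? use 160px each -> scaled 2.5x
m=np.vstack([np.hstack([cv2.resize(c,(160,160)) for c in r_]) for r_ in rows])
m=cv2.convertScaleAbs(m,alpha=1.6,beta=10)
cv2.imwrite('pics/m.png',m[:,:,::-1])
for _,u,v in P: print('top',ray(T,u,v,.04).round(3))
for _,u,v in Q: print('side',ray(S,u,v,.03).round(3))
for n,u,v in(('obj',483,337),('flask',175,330),('dish',263,190),('box',327,235),('pink',345,323),('y1',467,166),('y2',448,254)): print(n,ray(T,u,v,.02).round(3))
E
```

```text
top [ 0.654 -0.099  0.04 ]
top [ 0.571 -0.358  0.04 ]
top [0.568 0.351 0.04 ]
top [ 0.481 -0.105  0.04 ]
top [0.458 0.085 0.04 ]
side [ 0.652 -0.122  0.03 ]
side [ 0.572 -0.374  0.03 ]
side [0.568 0.339 0.03 ]
side [ 0.48  -0.118  0.03 ]
side [0.458 0.07  0.03 ]
obj [ 0.371 -0.282  0.02 ]
flask [0.395 0.266 0.02 ]
dish [0.647 0.109 0.02 ]
box [ 0.561 -0.008  0.02 ]
pink [ 0.401 -0.036  0.02 ]
y1 [ 0.687 -0.274  0.02 ]
y2 [ 0.521 -0.228  0.02 ]
```

View pics/m.png

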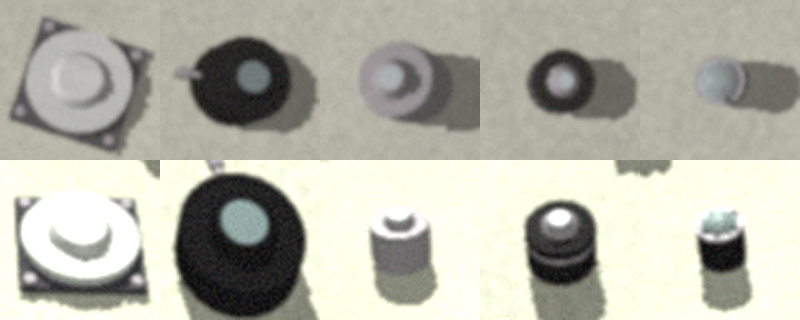

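The crops confirm my choices: the grey flange, the black collar with its screw at the upper left (towards +y), the steel ribbed barrel, the black banded iris and the black lens with a glass dome. Next I cast rays from the boss tops in both views.

```bash
python3 - <<'E'
from h import *
T=load('top0');S=load('side0')
for n,z,a,b in(('flange',.022,(375.2,181),(411,280.8)),('collar',.038,(526.6,222.8),(438,436.4)),('barrel',.048,(121.6,231.8),(291,143)),('iris',.040,(383.4,277),(308.2,302.4)),('lens',.039,(274.8,291.6),(268.6,230))):
    print(n,ray(T,*a,z)[:2].round(4),ray(S,*b,z)[:2].round(4))
print('screw tip',ray(T,495,221,.02).round(3))
s=r.state();print(s['clock'])
E
```

```text
flange [ 0.6605 -0.0997] [ 0.6625 -0.1   ]
collar [ 0.5736 -0.3696] [ 0.576  -0.3689]
barrel [0.5688 0.3554] [0.5721 0.3507]
iris [ 0.4806 -0.1055] [ 0.4819 -0.1074]
lens [0.4588 0.0868] [0.4609 0.0848]
screw tip [ 0.581 -0.319  0.02 ]
0.1
```

{"op": "send_rows", "data": {
  "deltas": [
    [[0,0,0],1],
    [[0,0,0],1],
    [[0,0,0],1],
    [[0,0,0],1],
    [[0,0,0],1],
    [[0,0,0],1],
    [[0,0,0],1],
    [[0,0,0],1],
    [[0,0,0],1]
  ],
  "hand": -1
}}

```text
clock: 1.23
tool_pos: [0.1811, 0.5191, 0.1985]
tool_rot: [0.465, 0.886, -0.0, 0.0]
wrist_force: [-0.8, -0.2, 0.2]
gripper_width: 1.0
grip_force: 0.0
```

{"op": "send_rows", "data": {
  "deltas": [
    [[0,0,0],1],
    [[0,0,0],1],
    [[0,0,0],1],
    [[0,0,0],1],
    [[0,0,0],1],
    [[0,0,0],1],
    [[0,0,0],1],
    [[0,0,0],1],
    [[0,0,0],0.68]
  ]
}}

```text
clock: 2.35
tool_pos: [0.1811, 0.5191, 0.1984]
tool_rot: [0.708, 0.707, -0.0, 0.0]
wrist_force: [0.3, 0.1, 0.4]
gripper_width: 0.999
grip_force: 0.0
```

{"op": "send_rows", "data": {
  "deltas": [
    [[-0.74,0.328,0],0],
    [[-0.74,0.328,0],0],
    [[-0.74,0.328,0],0],
    [[-0.74,0.328,0],0],
    [[-0.74,0.328,0],0],
    [[-0.74,0.328,0],0],
    [[-0.74,0.328,0],0],
    [[-0.74,0.328,0],0],
    [[-0.74,0.328,0],0],
    [[-0.74,0.328,0],0]
  ]
}}

```text
clock: 3.6
tool_pos: [0.3786, 0.0738, 0.1988]
tool_rot: [0.707, 0.707, 0.0, 0.0]
wrist_force: [-0.2, 1.6, -0.1]
gripper_width: 0.999
grip_force: 0.0
```

{"op": "send_rows", "data": {
  "deltas": [
    [[-0.74,0.328,0],0],
    [[-0.74,0.328,0],0],
    [[-0.74,0.328,0],0],
    [[-0.74,0.328,0],0],
    [[-0.74,0.328,0],0],
    [[-0.74,0.328,0],0],
    [[-0.74,0.328,0],0],
    [[-0.74,0.328,0],0],
    [[-0.74,0.328,0],0],
    [[-0.74,0.328,0],0]
  ]
}}

```text
clock: 4.85
tool_pos: [0.5757, -0.3699, 0.1983]
tool_rot: [0.707, 0.707, -0.0, -0.0]
wrist_force: [0.1, -0.2, -0.2]
gripper_width: 1.002
grip_force: 0.0
```

```bash
python3 - <<'E'
from h import *
d=snap('wrist','w1'); R=np.array(d['R']); print((-R.T@d['t']).round(3),R[2].round(2),proj(d,[.575,-.369,.038]))
s=r.state();print(s['clock'],s['tool_pos'])
E
```

```text
[ 0.575 -0.303  0.373] [ 0.   -0.27 -0.96] [321.01316394 211.9968493 ]
4.9 [ 0.57656042 -0.37442088  0.19759321]
```

View pics/w1.png

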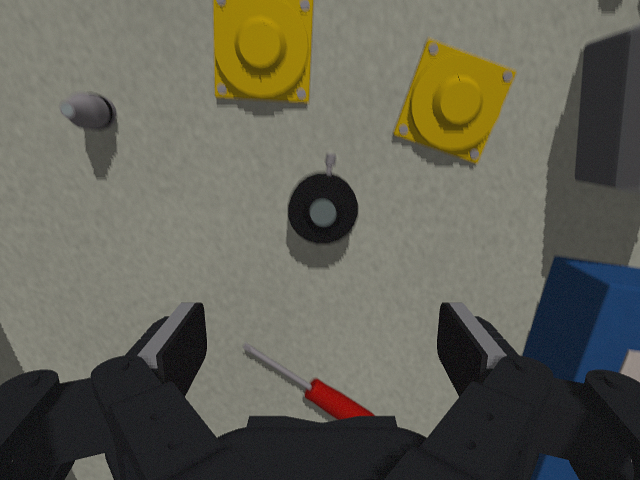

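The collar's boss top is at (322,212), within about 1 px of the prediction, and its screw points up the image (+y). The closing line is clear, so I descend.

{"op": "send_rows", "data": {
  "deltas": [
    [[0,0,0.5],0],
    [[0,0,0.5],0],
    [[0,0,0.5],0],
    [[0,0,0.5],0],
    [[0,0,0.5],0],
    [[0,0,0.4],0],
    [[0,0,0.3],0],
    [[0,0,0.08],0],
    [[0,0,0],0]
  ]
}}

```text
clock: 6.02
tool_pos: [0.5756, -0.3686, 0.0023]
tool_rot: [0.707, 0.707, 0.0, 0.0]
wrist_force: [-0.1, 0.4, -0.2]
gripper_width: 0.999
grip_force: 0.0
```

{"op": "send_rows", "data": {
  "deltas": [
    [[0,0,0],0],
    [[0,0,0],0],
    [[0,0,0],0],
    [[0,0,0],0],
    [[0,0,0],0],
    [[0,0,0],0]
  ],
  "hand": 1,
  "grip_force": 40
}}

```text
clock: 6.78
tool_pos: [0.5757, -0.3686, 0.0031]
tool_rot: [0.707, 0.707, 0.0, 0.0]
wrist_force: [-2.7, 2.1, 8.3]
gripper_width: 0.294
grip_force: 32.6
```

```bash
python3 - <<'E'
from h import *
s=r.state();print(s['gripper_width'],s['grip_force'],s['wrist_force'])
a=snap('wrist','w2')['color'];b=snap('side','s2')['color']
m=np.hstack([cv2.resize(a,(400,300)),cv2.resize(b[240:480,280:600],(400,300))]);cv2.imwrite('pics/m2.png',m[:,:,::-1])
E
```

```text
0.29354958959199184 32.559575738050626 [-2.69034832  2.08194511  8.29923199]
```

View pics/m2.png

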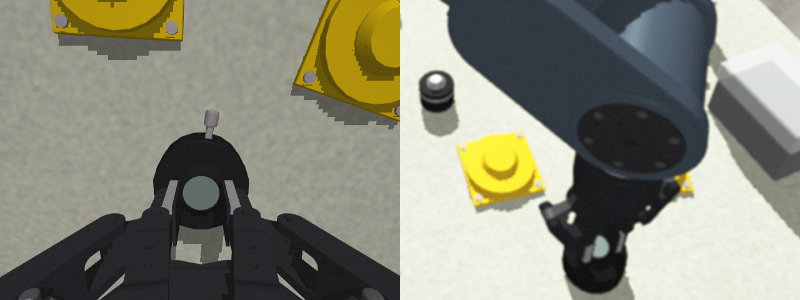

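The pads rode over the body and closed on the boss (about 36 mm apart), so the fingertips stand higher than I assumed. I'll open and measure the tip height from the pictures.

```bash
python3 - <<'E'
from h import *
for f,L,Rr,w,tcp in(('w1',(205,304),(438,304),.085,np.array([.5756,-.369,.198])),('w2',(285,290),(365,290),.030,np.array([.5757,-.3686,.0031]))):
    d=load(f);K,R,t=d['intrinsics'],d['R'],d['t'];print(K[0,0])
    c=-R.T@t
    # tip lies in plane y=tcp_y +- ; intersect rays with y=tcp.y+.011 (near pad edge)
    for p in(L,Rr):
        q=R.T@np.linalg.inv(K)@np.array([*p,1.])
        for y in(0,.011):
            s=(tcp[1]+y-c[1])/q[1]; print(f,y,((c+q*s)-tcp).round(4))
d=load('w2');cv2.imwrite('pics/w2c.png',cv2.resize(d['color'][200:480,120:520],(800,560))[:,:,::-1])
E
```

```text
389.3311104082069
w1 0 [-0.0472  0.      0.0305]
w1 0.011 [-0.0394  0.011   0.0545]
w1 0 [0.0468 0.     0.0303]
w1 0.011 [0.039  0.011  0.0543]
389.3311104082069
w2 0 [-0.0166  0.      0.0136]
w2 0.011 [-0.014   0.011   0.0399]
w2 0 [0.019  0.     0.0135]
w2 0.011 [0.0157 0.011  0.0399]
```

View pics/w2c.png

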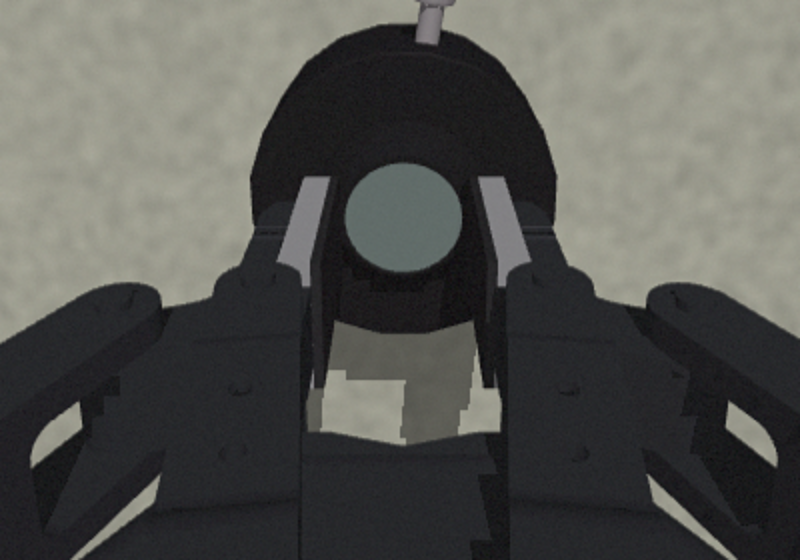

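{"op": "send_rows", "data": {
  "deltas": [
    [[0,0,0],0],
    [[0,0,0],0],
    [[0,0,0],0],
    [[0,0,0],0]
  ],
  "hand": -1
}}

```text
clock: 7.38
tool_pos: [0.5754, -0.3684, 0.0019]
tool_rot: [0.707, 0.707, -0.0, -0.0]
wrist_force: [0.1, 0.2, 0.4]
gripper_width: 1.0
grip_force: 0.0
```

```bash
python3 - <<'E'
from h import *
d=snap('side','s3'); s=r.state();print(s['clock'],s['tool_pos'],s['gripper_width'],s['wrist_force'])
for X in([.575-.0425,-.38,.015],[.575+.0425,-.38,.015],[.575-.0425,-.38,.045],[.575+.0425,-.38,.045]): print(proj(d,X).round(1))
p=proj(d,[.575,-.38,.02]).astype(int);print(p)
c=d['color'][340:480,330:530]; cv2.imwrite('pics/s3c.png',cv2.convertScaleAbs(cv2.resize(c,(800,560),interpolation=cv2.INTER_CUBIC),alpha=1.5,beta=20)[:,:,::-1])
E
```

```text
7.425 [ 0.57540347 -0.36840189  0.00187024] 1.0003689450329545 [-0.195561    0.58466799 -0.40768592]
[407.9 463.7]
[469.2 443.6]
[410.1 452.4]
[473.2 432. ]
[439 451]
```

View pics/s3c.png

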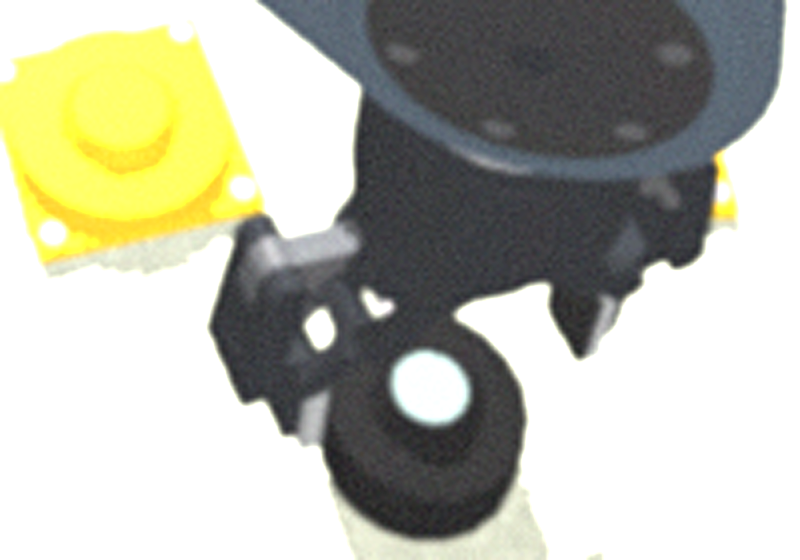

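The side view puts the open pad tips at (409,450) and (475,429), about 45 mm above the bench while the TCP reads 2 mm. So the tips really stand about 45 mm behind the reported TCP when open. I go lower in small steps and watch the force.

{"op": "send_rows", "data": {
  "deltas": [
    [[0,0,0.1],0],
    [[0,0,0.1],0],
    [[0,0,0.1],0],
    [[0,0,0],0]
  ]
}}

```text
clock: 7.92
tool_pos: [0.5751, -0.3682, -0.0168]
tool_rot: [0.707, 0.707, -0.0, -0.001]
wrist_force: [0.8, 0.1, -0.2]
gripper_width: 1.001
grip_force: 0.0
```

{"op": "send_rows", "data": {
  "deltas": [
    [[0,0,0.1],0],
    [[0,0,0.1],0],
    [[0,0,0],0]
  ]
}}

```text
clock: 8.3
tool_pos: [0.5751, -0.3682, -0.0287]
tool_rot: [0.707, 0.707, -0.0, -0.0]
wrist_force: [0.0, -0.5, 0.0]
gripper_width: 0.998
grip_force: 0.0
```

{"op": "send_rows", "data": {
  "deltas": [
    [[0,0,0],0],
    [[0,0,0],0],
    [[0,0,0],0],
    [[0,0,0],0],
    [[0,0,0],0]
  ],
  "hand": 1
}}

```text
clock: 8.93
tool_pos: [0.5758, -0.3686, -0.0275]
tool_rot: [0.707, 0.707, 0.0, 0.0]
wrist_force: [-0.1, -0.4, 6.2]
gripper_width: 0.731
grip_force: 44.2
```

{"op": "send_rows", "data": {
  "deltas": [
    [[0,0,-0.2],0],
    [[0,0,-0.4],0],
    [[0,0,-0.4],0],
    [[0,0,-0.1],0],
    [[0,0,0],0]
  ],
  "grip_force": 50
}}

```text
clock: 9.55
tool_pos: [0.5755, -0.3685, 0.0385]
tool_rot: [0.707, 0.707, 0.0, 0.0]
wrist_force: [-0.2, 0.4, -1.2]
gripper_width: 0.733
grip_force: 55.2
```

{"op": "send_rows", "data": {
  "deltas": [
    [[0.448,0.143,0],0],
    [[0.448,0.143,0],0],
    [[0.448,0.143,0],0],
    [[0.448,0.143,0],0],
    [[0.448,0.143,0],0],
    [[0.448,0.143,0],0],
    [[0.448,0.143,0],0],
    [[0.448,0.143,0],0],
    [[0.448,0.143,0],0],
    [[0.448,0.143,0],0]
  ]
}}

```text
clock: 10.8
tool_pos: [0.6606, -0.0986, 0.0369]
tool_rot: [0.707, 0.707, -0.0, -0.001]
wrist_force: [0.5, -0.3, -1.7]
gripper_width: 0.73
grip_force: 55.2
```

```bash
python3 - <<'E'
from h import *
s=r.state();print(s['clock'],s['tool_pos'],s['gripper_width'],s['wrist_force'])
a=snap('wrist','w4');b=snap('side','s4')
s=r.state();print(s['tool_pos'])
m=np.hstack([cv2.resize(a['color'],(400,300)),cv2.resize(b['color'][200:380,300:540],(400,300))]);cv2.imwrite('pics/m4.png',cv2.convertScaleAbs(m,alpha=1.3,beta=20)[:,:,::-1])
print('side', proj(b,[.661,-.1,.014]),proj(b,[.661,-.1,.022+.05+.03]), 'wrist flange',proj(a,[.661,-.1,.014]))
E
```

```text
10.8 [ 0.66062418 -0.09856136  0.03690556] 0.7302679035636328 [ 0.52321865 -0.33645153 -1.65402838]
[ 0.66097634 -0.09695058  0.0369049 ]
side [409.77334711 284.3016062 ] [414.75729633 245.83834898] wrist flange [322.95661171 266.16994929]
```

View pics/m4.png

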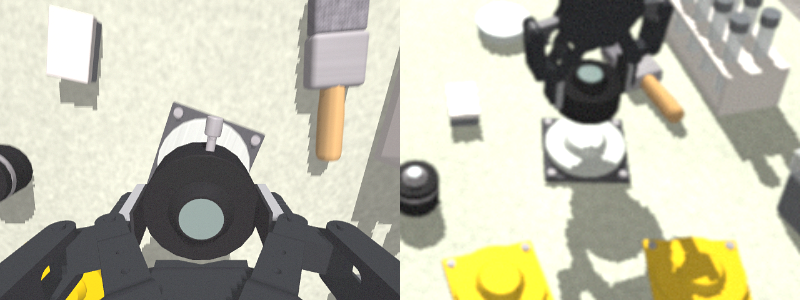

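The collar is held upright over the flange, in the wrist view at (200,205) with the boss hidden below it. I lower it and watch the force.

{"op": "send_rows", "data": {
  "deltas": [
    [[0,0,0.3],0],
    [[0,0,0.2],0],
    [[0,0,0.07],0],
    [[0,0,0.07],0],
    [[0,0,0],0]
  ]
}}

```text
clock: 11.52
tool_pos: [0.661, -0.0998, -0.0005]
tool_rot: [0.707, 0.707, -0.0, -0.0]
wrist_force: [-0.6, 0.0, -1.7]
gripper_width: 0.731
grip_force: 55.2
```

{"op": "send_rows", "data": {
  "deltas": [
    [[0,0,0.05],0],
    [[0,0,0.05],0],
    [[0,0,0.05],0],
    [[0,0,0.05],0],
    [[0,0,0],0]
  ]
}}

```text
clock: 12.15
tool_pos: [0.6612, -0.0999, -0.0126]
tool_rot: [0.707, 0.707, 0.0, 0.0]
wrist_force: [2.2, -2.4, -3.2]
gripper_width: 0.733
grip_force: 55.4
```

{"op": "send_rows", "data": {
  "deltas": [
    [[0,0,0.03],0],
    [[0,0,0.03],0],
    [[0,0,0],0]
  ]
}}

```text
clock: 12.52
tool_pos: [0.6614, -0.1, -0.0135]
tool_rot: [0.707, 0.707, 0.0, 0.0]
wrist_force: [-9.6, -1.5, 21.7]
gripper_width: 0.729
grip_force: 57.8
```

{"op": "send_rows", "data": {
  "deltas": [
    [[0,0,0],0],
    [[0,0,0],0],
    [[0,0,0],0],
    [[0,0,-0.2],0],
    [[0,0,-0.5],0],
    [[0,0,-0.6],0],
    [[0,0,-0.6],0],
    [[0,0,-0.1],0],
    [[0,0,0],0],
    [[0,0,0],0]
  ],
  "hand": -1
}}

```text
clock: 13.78
tool_pos: [0.6604, -0.0994, 0.1027]
tool_rot: [0.707, 0.707, -0.001, -0.001]
wrist_force: [0.7, -0.2, -0.2]
gripper_width: 0.999
grip_force: 0.0
```

```bash
python3 - <<'E'
from h import *
s=r.state();print(s['clock'],s['tool_pos'],s['gripper_width'])
a=snap('wrist','w5');b=snap('side','s5')
p=proj(a,[.661,-.1,.052]);q=proj(b,[.661,-.1,.044]);print(p,q)
f=lambda d,p,k:cv2.resize(d['color'][max(0,int(p[1])-k):int(p[1])+k,int(p[0])-k:int(p[0])+k],(400,400),interpolation=cv2.INTER_CUBIC)
cv2.imwrite('pics/m5.png',cv2.convertScaleAbs(np.hstack([f(a,p,100),f(b,q,50)]),alpha=1.3,beta=20)[:,:,::-1])
E
```

```text
13.775 [ 0.66035585 -0.09942147  0.1027282 ] 0.9990160323502341
[323.25430384 249.61594485] [411.39500788 271.7865599 ]
```

View pics/m5.png

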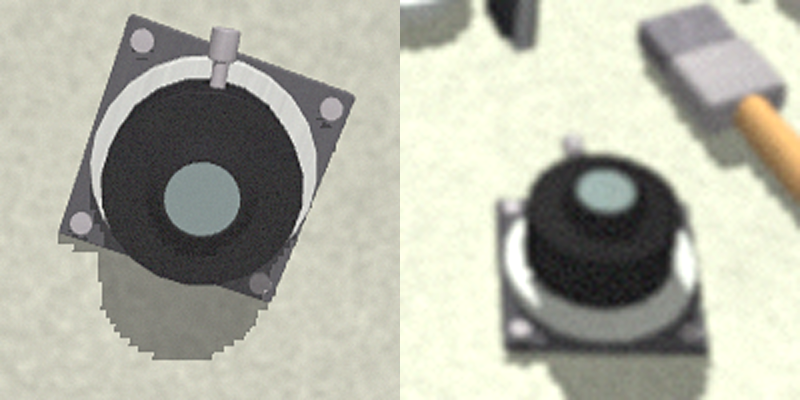

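The collar sits flat on the flange, with its boss top at the projected centre in both halves. Next is the barrel.

{"op": "send_rows", "data": {
  "deltas": [
    [[0.628,-0.125,0],0],
    [[0.628,-0.125,0],0],
    [[0.628,-0.125,0],0],
    [[0.628,-0.125,0],0],
    [[0.628,-0.125,0],0],
    [[0.628,-0.125,0],0]
  ]
}}

```text
clock: 14.62
tool_pos: [0.6153, 0.1276, 0.1033]
tool_rot: [0.707, 0.707, -0.0, -0.0]
wrist_force: [-0.1, -1.0, 0.0]
gripper_width: 0.997
grip_force: 0.0
```

{"op": "send_rows", "data": {
  "deltas": [
    [[0.628,-0.125,0],0],
    [[0.628,-0.125,0],0],
    [[0.628,-0.125,0],0],
    [[0.628,-0.125,0],0],
    [[0.628,-0.125,0],0],
    [[0.628,-0.125,0],0],
    [[0,0,0],0]
  ]
}}

```text
clock: 15.5
tool_pos: [0.5696, 0.3546, 0.1031]
tool_rot: [0.706, 0.708, -0.0, -0.0]
wrist_force: [0.1, 1.9, -0.5]
gripper_width: 0.993
grip_force: 0.0
```

```bash
python3 - <<'E'
from h import *
s=r.state();print(s['clock'],s['tool_pos'])
a=snap('wrist','w6');p=proj(a,[.5705,.353,.048]);print(p)
g=cv2.GaussianBlur(cv2.cvtColor(a['color'],cv2.COLOR_RGB2GRAY),(5,5),1.2)
for z,D in((.048,.02),(.040,.054)):
    rad=a['intrinsics'][0,0]*D/2/((a['R']@np.array([.5705,.353,z])+a['t'])[2])
    x0,y0=(p-90).astype(int)
    c=cv2.HoughCircles(g[y0:y0+180,x0:x0+180],cv2.HOUGH_GRADIENT,1.2,8,param1=60,param2=14,minRadius=int(rad*.85),maxRadius=int(rad*1.2))
    print(z,rad)
    if c is not None:
        for u,v,q in c[0][:4]: print(u+x0,v+y0,q,ray(a,u+x0,v+y0,z).round(4))
k=cv2.resize(a['color'][y0:y0+180,x0:x0+180],(360,360)); cv2.imwrite('pics/w6c.png',k[:,:,::-1])
E
```

```text
15.5 [0.56961768 0.35456319 0.10309206]
[323.51562053 249.11642612]
0.048 16.23849964361705
322.4000015258789 243.60000610351562 16.72 [0.5698 0.3565 0.048 ]
0.04 42.47874327585832
326.0 236.4000015258789 46.08 [0.5721 0.359  0.04  ]
323.6000061035156 228.0 37.44 [0.5705 0.3644 0.04  ]
317.6000061035156 238.8000030517578 48.0 [0.5668 0.3574 0.04  ]
```

View pics/w6c.png

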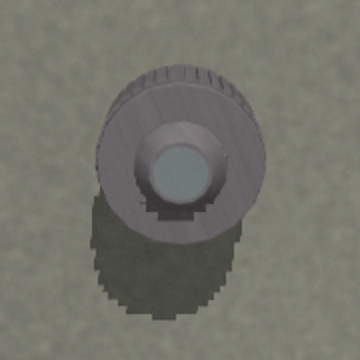

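The barrel's boss top is at (323,244.5) in the wrist view, which gives y≈0.356. I shift 3 mm and descend.

{"op": "send_rows", "data": {
  "deltas": [
    [[0.04,0.01,0.3],0],
    [[0,0,0.5],0],
    [[0,0,0.5],0],
    [[0,0,0.4],0],
    [[0,0,0.25],0],
    [[0,0,0.13],0],
    [[0,0,0],0],
    [[0,0,0],0]
  ]
}}

```text
clock: 16.55
tool_pos: [0.5719, 0.3551, -0.02]
tool_rot: [0.707, 0.707, 0.001, 0.0]
wrist_force: [-0.1, 0.6, -0.9]
gripper_width: 1.006
grip_force: 0.0
```

{"op": "send_rows", "data": {
  "deltas": [
    [[0,0,0],0],
    [[0,0,0],0],
    [[0,0,0],0],
    [[0,0,0],0],
    [[0,0,0],0]
  ],
  "hand": 1,
  "grip_force": 50
}}

```text
clock: 17.18
tool_pos: [0.5716, 0.3551, -0.02]
tool_rot: [0.707, 0.707, 0.0, 0.0]
wrist_force: [-0.4, -0.8, 6.3]
gripper_width: 0.615
grip_force: 52.4
```

{"op": "send_rows", "data": {
  "deltas": [
    [[0,0,-0.2],0],
    [[0,0,-0.5],0],
    [[0,0,-0.5],0],
    [[0,0,-0.25],0],
    [[0,0,0],0]
  ]
}}

```text
clock: 17.8
tool_pos: [0.5716, 0.3551, 0.067]
tool_rot: [0.707, 0.707, 0.001, 0.0]
wrist_force: [0.0, -0.3, -4.0]
gripper_width: 0.614
grip_force: 53.1
```

{"op": "send_rows", "data": {
  "deltas": [
    [[-0.633,0.125,0],0],
    [[-0.633,0.125,0],0],
    [[-0.633,0.125,0],0],
    [[-0.633,0.125,0],0],
    [[-0.633,0.125,0],0],
    [[-0.633,0.125,0],0]
  ]
}}

```text
clock: 18.55
tool_pos: [0.6158, 0.1257, 0.0646]
tool_rot: [0.707, 0.707, -0.001, -0.001]
wrist_force: [0.6, 0.3, -3.0]
gripper_width: 0.615
grip_force: 53.1
```

{"op": "send_rows", "data": {
  "deltas": [
    [[-0.633,0.125,0],0],
    [[-0.633,0.125,0],0],
    [[-0.633,0.125,0],0],
    [[-0.633,0.125,0],0],
    [[-0.633,0.125,0],0],
    [[-0.633,0.125,0],0],
    [[0,0,0],0],
    [[0,0,0],0]
  ]
}}

```text
clock: 19.55
tool_pos: [0.6609, -0.1003, 0.0649]
tool_rot: [0.707, 0.707, -0.0, -0.001]
wrist_force: [-0.2, 0.0, -3.2]
gripper_width: 0.62
grip_force: 53.2
```

{"op": "send_rows", "data": {
  "deltas": [
    [[0,0.005,0.25],0],
    [[0,0,0.15],0],
    [[0,0,0.08],0],
    [[0,0,0.05],0],
    [[0,0,0],0]
  ]
}}

```text
clock: 20.18
tool_pos: [0.6619, -0.1007, 0.0343]
tool_rot: [0.707, 0.707, -0.0, -0.0]
wrist_force: [-0.7, -0.1, -2.8]
gripper_width: 0.616
grip_force: 53.2
```

{"op": "send_rows", "data": {
  "deltas": [
    [[0,0,0.05],0],
    [[0,0,0.05],0],
    [[0,0,0.04],0],
    [[0,0,0.03],0],
    [[0,0,0],0]
  ]
}}

```text
clock: 20.8
tool_pos: [0.662, -0.1008, 0.0241]
tool_rot: [0.707, 0.707, -0.0, -0.0]
wrist_force: [-0.7, 0.3, -2.1]
gripper_width: 0.618
grip_force: 53.4
```

{"op": "send_rows", "data": {
  "deltas": [
    [[0,0,0.03],0],
    [[0,0,0.02],0],
    [[0,0,0],0]
  ]
}}

```text
clock: 21.18
tool_pos: [0.6622, -0.1009, 0.0239]
tool_rot: [0.707, 0.707, 0.0, 0.0]
wrist_force: [-10.7, 1.9, 22.4]
gripper_width: 0.612
grip_force: 55.9
```

{"op": "send_rows", "data": {
  "deltas": [
    [[0,0,0],0],
    [[0,0,0],0],
    [[0,0,0],0],
    [[0,0,-0.2],0],
    [[0,0,-0.5],0],
    [[0,0,-0.5],0],
    [[0,0,-0.4],0],
    [[0,0,0],0],
    [[0,0,0],0]
  ],
  "hand": -1
}}

```text
clock: 22.3
tool_pos: [0.6615, -0.1007, 0.1165]
tool_rot: [0.707, 0.707, -0.0, -0.0]
wrist_force: [-0.9, 0.8, -1.2]
gripper_width: 1.001
grip_force: 0.0
```

```bash
cat >> h.py <<'E'
def boss(a,X,D,k=40):
    p=proj(a,X);x0,y0=(p-k).astype(int);rad=a['intrinsics'][0,0]*D/2/((a['R']@np.array(X)+a['t'])[2])
    g=cv2.GaussianBlur(cv2.cvtColor(a['color'],cv2.COLOR_RGB2GRAY),(5,5),1.2)
    c=cv2.HoughCircles(g[y0:y0+2*k,x0:x0+2*k],cv2.HOUGH_GRADIENT,1.2,8,param1=60,param2=12,minRadius=int(rad*.8),maxRadius=int(rad*1.25))
    print('exp',p.round(1),rad.round(1))
    for u,v,q in ([] if c is None else c[0][:4]): print((u+x0).round(1),(v+y0).round(1),q,ray(a,u+x0,v+y0,X[2])[:2].round(4))
E
python3 - <<'E'
from h import *
s=r.state();print(s['clock'],s['tool_pos'])
a=snap('wrist','w7');b=snap('side','s7')
boss(a,[.6617,-.1,.092],.02)
p=proj(a,[.6617,-.1,.08]);q=proj(b,[.6617,-.1,.06])
f=lambda d,p,k:cv2.resize(d['color'][max(0,int(p[1])-k):int(p[1])+k,int(p[0])-k:int(p[0])+k],(400,400),interpolation=cv2.INTER_CUBIC)
cv2.imwrite('pics/m7.png',cv2.convertScaleAbs(np.hstack([f(a,p,120),f(b,q,60)]),alpha=1.3,beta=20)[:,:,::-1])
E
```

```text
22.3 [ 0.66152338 -0.10069749  0.1164741 ]
exp [322.5 261.4] 18.6
323.4 261.2 17.12 [ 0.6622 -0.0999]
323.4 252.8 20.960001 [ 0.6622 -0.0952]
331.8 266.0 15.08 [ 0.6667 -0.1026]
```

View pics/m7.png

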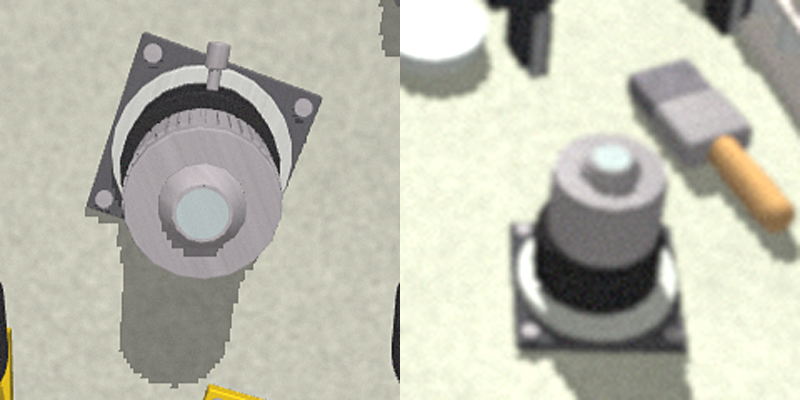

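The barrel is home and upright, with its axis at about (0.662, -0.100). Next is the iris.

{"op": "send_rows", "data": {
  "deltas": [
    [[-0.02,-0.5,0],0],
    [[-0.02,-0.5,0],0],
    [[-0.02,-0.5,0],0],
    [[-0.02,-0.5,0],0],
    [[-0.02,-0.5,0],0],
    [[0,-0.5,0.2],0],
    [[0,0,0],0],
    [[0,0,0],0]
  ]
}}

```text
clock: 23.4
tool_pos: [0.4827, -0.1071, 0.1053]
tool_rot: [0.707, 0.707, 0.0, 0.0]
wrist_force: [-0.3, 0.0, 0.4]
gripper_width: 1.0
grip_force: 0.0
```

```bash
python3 - <<'E'
from h import *
s=r.state();print(s['clock'],s['tool_pos'])
a=snap('wrist','w8');boss(a,[.481,-.1065,.040],.014);boss(a,[.481,-.1065,.032],.046,70)
E
```

```text
23.4 [ 0.4827257  -0.10706075  0.10526518]
exp [319.3 241.3] 10.9
320.4 241.2 11.12 [ 0.4817 -0.1064]
336.0 218.4 9.56 [ 0.4915 -0.0915]
exp [319.3 238.1] 34.9
320.4 235.8 35.16 [ 0.4817 -0.1049]
313.2 273.0 28.56 [ 0.4769 -0.1309]
315.6 243.0 40.920002 [ 0.4785 -0.1099]
318.0 264.6 36.84 [ 0.4801 -0.1249]
```

{"op": "send_rows", "data": {
  "deltas": [
    [[0.017,-0.017,0.4],0],
    [[0,0,0.5],0],
    [[0,0,0.5],0],
    [[0,0,0.4],0],
    [[0,0,0.25],0],
    [[0,0,0.13],0],
    [[0,0,0],0],
    [[0,0,0],0]
  ]
}}

```text
clock: 24.45
tool_pos: [0.4815, -0.106, -0.025]
tool_rot: [0.707, 0.707, 0.0, 0.001]
wrist_force: [0.5, 0.4, 0.3]
gripper_width: 1.001
grip_force: 0.0
```

{"op": "send_rows", "data": {
  "deltas": [
    [[0,0,0],0],
    [[0,0,0],0],
    [[0,0,0],0],
    [[0,0,0],0],
    [[0,0,0],0],
    [[0,0,0],0]
  ],
  "hand": 1,
  "grip_force": 40
}}

```text
clock: 25.2
tool_pos: [0.4813, -0.106, -0.025]
tool_rot: [0.707, 0.707, 0.0, 0.0]
wrist_force: [-1.4, -0.4, 6.9]
gripper_width: 0.528
grip_force: 41.8
```

{"op": "send_rows", "data": {
  "deltas": [
    [[0,0,-0.2],0],
    [[0,0,-0.5],0],
    [[0,0,-0.5],0],
    [[0,0,-0.5],0],
    [[0,0,-0.3],0],
    [[0,0,0],0]
  ]
}}

```text
clock: 25.95
tool_pos: [0.4816, -0.1061, 0.0958]
tool_rot: [0.707, 0.707, 0.001, 0.001]
wrist_force: [-0.1, 0.1, -1.3]
gripper_width: 0.528
grip_force: 43.0
```

{"op": "send_rows", "data": {
  "deltas": [
    [[0.02,0.5,0],0],
    [[0.02,0.5,0],0],
    [[0.02,0.5,0],0],
    [[0.02,0.5,0],0],
    [[0.02,0.5,0],0],
    [[0,0.51,0],0],
    [[0,0,0],0],
    [[0,0,0],0]
  ]
}}

```text
clock: 26.95
tool_pos: [0.6604, -0.0996, 0.0933]
tool_rot: [0.707, 0.707, -0.001, -0.001]
wrist_force: [0.8, -0.1, -1.7]
gripper_width: 0.52
grip_force: 43.3
```

{"op": "send_rows", "data": {
  "deltas": [
    [[0,0,0.2],0],
    [[0,0,0.15],0],
    [[0,0,0.06],0],
    [[0,0,0],0]
  ]
}}

```text
clock: 27.45
tool_pos: [0.6613, -0.0998, 0.0695]
tool_rot: [0.707, 0.707, -0.0, -0.0]
wrist_force: [0.0, -0.4, -0.2]
gripper_width: 0.526
grip_force: 43.3
```

{"op": "send_rows", "data": {
  "deltas": [
    [[0,0,0.05],0],
    [[0,0,0.05],0],
    [[0,0,0.04],0],
    [[0,0,0.03],0],
    [[0,0,0],0]
  ]
}}

```text
clock: 28.08
tool_pos: [0.6615, -0.0997, 0.0594]
tool_rot: [0.707, 0.707, -0.0, -0.0]
wrist_force: [-0.0, -0.7, -1.3]
gripper_width: 0.523
grip_force: 43.3
```

{"op": "send_rows", "data": {
  "deltas": [
    [[0,0,0.03],0],
    [[0,0,0.02],0],
    [[0,0,0],0]
  ]
}}

```text
clock: 28.45
tool_pos: [0.6619, -0.0999, 0.0589]
tool_rot: [0.707, 0.707, 0.0, 0.0]
wrist_force: [-7.4, 1.3, 17.8]
gripper_width: 0.524
grip_force: 45.4
```

{"op": "send_rows", "data": {
  "deltas": [
    [[0,0,0],0],
    [[0,0,0],0],
    [[0,0,0],0],
    [[0,0,-0.2],0],
    [[0,0,-0.5],0],
    [[0,0,-0.5],0],
    [[0,0,-0.3],0],
    [[0,0,0],0]
  ],
  "hand": -1
}}

```text
clock: 29.45
tool_pos: [0.6621, -0.0999, 0.148]
tool_rot: [0.707, 0.707, 0.001, 0.001]
wrist_force: [0.7, -0.1, -0.4]
gripper_width: 0.999
grip_force: 0.0
```

```bash
python3 - <<'E'
from h import *
s=r.state();print(s['clock'],s['tool_pos'])
a=snap('wrist','w9');boss(a,[.662,-.1,.124],.014);boss(a,[.662,-.1,.116],.046,80)
E
```

```text
29.45 [ 0.66213866 -0.09990399  0.14797864]
exp [321.8 263.1] 13.0
317.6 266.8 13.96 [ 0.6597 -0.1021]
339.2 235.6 11.32 [ 0.6712 -0.0847]
exp [321.7 258.5] 41.3
319.6 220.6 40.92 [ 0.6608 -0.0784]
320.8 233.8 41.04 [ 0.6615 -0.0858]
320.8 260.2 41.04 [ 0.6615 -0.101 ]
314.8 254.2 46.32 [ 0.6581 -0.0975]
```

{"op": "send_rows", "data": {
  "deltas": [
    [[0.388,-0.42,0],0],
    [[0.388,-0.42,0],0],
    [[0.388,-0.42,0],0],
    [[0.388,-0.42,0],0],
    [[0.388,-0.42,0],0],
    [[0.388,-0.42,0.2],0],
    [[0.388,-0.42,0.3],0],
    [[0.388,-0.42,0.3],0],
    [[0,0,0],0],
    [[0,0,0],0]
  ]
}}

```text
clock: 30.75
tool_pos: [0.4602, 0.0861, 0.0984]
tool_rot: [0.707, 0.707, -0.0, -0.0]
wrist_force: [0.5, -0.1, 0.0]
gripper_width: 0.998
grip_force: 0.0
```

```bash
python3 - <<'E'
from h import *
s=r.state();print(s['clock'],s['tool_pos'])
a=snap('wrist','w10');boss(a,[.46,.086,.034],.036,60)
p=proj(a,[.46,.086,.034]);k=60;x0,y0=(p-k).astype(int);print(x0,y0)
cv2.imwrite('pics/w10c.png',cv2.resize(a['color'][y0:y0+120,x0:x0+120],(360,360))[:,:,::-1])
E
```

```text
30.75 [0.4601697  0.08611252 0.09842456]
exp [321.7 242.7] 28.2
321.6 241.4 27.64 [0.4599 0.0869]
315.6 234.2 31.6 [0.4561 0.0916]
324.0 231.8 27.52 [0.4614 0.0932]
326.4 251.0 32.920002 [0.463  0.0805]
261 182
```

View pics/w10c.png

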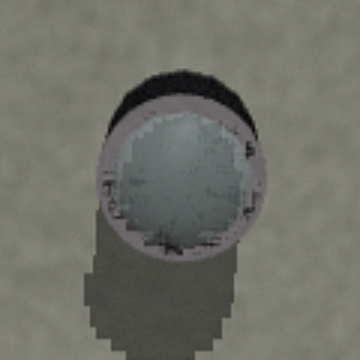

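The lens rim is centred at (321.7,241.3), which gives (0.460, 0.087). I grip it now.

{"op": "send_rows", "data": {
  "deltas": [
    [[0.013,0,0.4],0],
    [[0,0,0.5],0],
    [[0,0,0.5],0],
    [[0,0,0.35],0],
    [[0,0,0.2],0],
    [[0,0,0.09],0],
    [[0,0,0],0],
    [[0,0,0],0]
  ]
}}

```text
clock: 31.8
tool_pos: [0.4603, 0.0871, -0.0232]
tool_rot: [0.707, 0.707, 0.0, 0.0]
wrist_force: [-0.5, -0.4, -0.6]
gripper_width: 1.003
grip_force: 0.0
```

{"op": "send_rows", "data": {
  "deltas": [
    [[0,0,0],0],
    [[0,0,0],0],
    [[0,0,0],0],
    [[0,0,0],0],
    [[0,0,0],0],
    [[0,0,0],0],
    [[0,0,0],0]
  ],
  "hand": 1,
  "grip_force": 30
}}

```text
clock: 32.67
tool_pos: [0.4599, 0.0871, -0.0235]
tool_rot: [0.707, 0.707, 0.0, 0.0]
wrist_force: [-1.3, -0.1, 5.5]
gripper_width: 0.414
grip_force: 29.5
```

{"op": "send_rows", "data": {
  "deltas": [
    [[0,0,-0.2],0],
    [[0,0,-0.5],0],
    [[0,0,-0.6],0],
    [[0,0,-0.6],0],
    [[0,0,-0.5],0],
    [[0,0,-0.2],0],
    [[0,0,0],0]
  ]
}}

```text
clock: 33.55
tool_pos: [0.4599, 0.0871, 0.1325]
tool_rot: [0.707, 0.707, 0.0, 0.0]
wrist_force: [-0.1, -0.3, -1.2]
gripper_width: 0.413
grip_force: 30.2
```

{"op": "send_rows", "data": {
  "deltas": [
    [[-0.39,0.42,0],0],
    [[-0.39,0.42,0],0],
    [[-0.39,0.42,0],0],
    [[-0.39,0.42,0],0],
    [[-0.39,0.42,0],0],
    [[-0.39,0.42,0],0],
    [[-0.39,0.42,0],0],
    [[-0.39,0.42,0],0],
    [[0,0,0],0],
    [[0,0,0],0]
  ]
}}

```text
clock: 34.8
tool_pos: [0.6605, -0.0994, 0.1306]
tool_rot: [0.707, 0.707, -0.001, -0.001]
wrist_force: [-0.4, 0.1, -1.8]
gripper_width: 0.412
grip_force: 30.3
```

{"op": "send_rows", "data": {
  "deltas": [
    [[0,0,0.2],0],
    [[0,0,0.15],0],
    [[0,0,0.08],0],
    [[0,0,0],0]
  ]
}}

```text
clock: 35.3
tool_pos: [0.6613, -0.0998, 0.1059]
tool_rot: [0.707, 0.707, -0.0, -0.0]
wrist_force: [0.6, 1.2, -1.1]
gripper_width: 0.41
grip_force: 30.3
```

{"op": "send_rows", "data": {
  "deltas": [
    [[0,0,0.07],0],
    [[0,0,0.05],0],
    [[0,0,0.05],0],
    [[0,0,0.04],0],
    [[0,0,0],0]
  ]
}}

```text
clock: 35.92
tool_pos: [0.6614, -0.0999, 0.0936]
tool_rot: [0.707, 0.707, -0.0, -0.0]
wrist_force: [-0.3, 0.1, -1.1]
gripper_width: 0.411
grip_force: 30.3
```

{"op": "send_rows", "data": {
  "deltas": [
    [[0,0,0.03],0],
    [[0,0,0.02],0],
    [[0,0,0],0]
  ]
}}

```text
clock: 36.3
tool_pos: [0.6619, -0.1001, 0.0925]
tool_rot: [0.707, 0.707, 0.0, 0.001]
wrist_force: [-4.1, 1.5, 11.0]
gripper_width: 0.409
grip_force: 31.5
```

Home at 0.0925, with contact force. I release, rise and check.

{"op": "send_rows", "data": {
  "deltas": [
    [[0,0,0],0],
    [[0,0,0],0],
    [[0,0,0],0],
    [[0,0,-0.2],0],
    [[0,0,-0.5],0],
    [[0,0,-0.5],0],
    [[0,0,-0.5],0],
    [[0,0,0],0],
    [[0,0,0],0],
    [[0,0,0],0]
  ],
  "hand": -1
}}

```text
clock: 37.55
tool_pos: [0.661, -0.0998, 0.1918]
tool_rot: [0.707, 0.707, -0.0, -0.001]
wrist_force: [-0.6, 0.2, -0.3]
gripper_width: 0.996
grip_force: 0.0
```

```bash
python3 - <<'E'
from h import *
s=r.state();print(s['clock'],s['tool_pos'],s['gripper_width'],s['wrist_force'])
a=snap('wrist','w11');b=snap('side','s11')
p=proj(a,[.6617,-.1,.13]);q=proj(b,[.6617,-.1,.08]);print(p)
f=lambda d,p,k:cv2.resize(d['color'][max(0,int(p[1])-k):int(p[1])+k,int(p[0])-k:int(p[0])+k],(400,400),interpolation=cv2.INTER_CUBIC)
cv2.imwrite('pics/m11.png',cv2.convertScaleAbs(np.hstack([f(a,p,130),f(b,q,80)]),alpha=1.3,beta=20)[:,:,::-1])
E
```

```text
37.55 [ 0.66104606 -0.09983     0.19175093] 0.9958439888119541 [-0.57125522  0.20289137 -0.30089989]
[323.18921263 243.95456135]
```

View pics/m11.png

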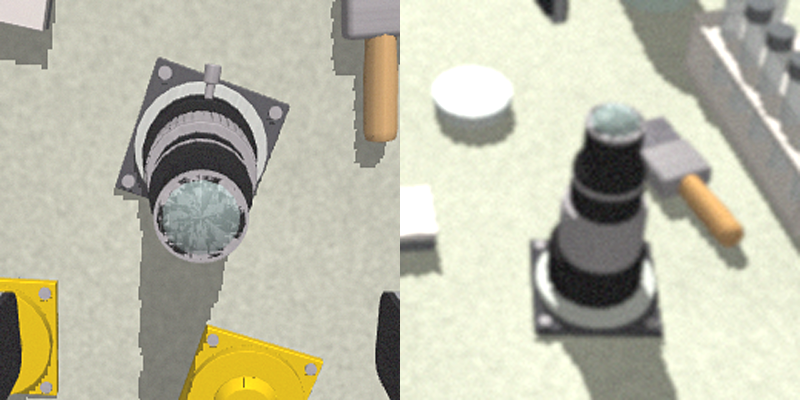

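The full stack stands straight and centred, with the lens at (200,215) in the left half, and the gripper is clear. I hand the job in.

```bash
python3 -c "
from workcell import r
print(r.sign_off())"
```

```text
the job is handed in; nothing more can be done
None
```

The condenser is reassembled on the flange in the order asked (collar, barrel, iris ring, top lens): each part went down to its expected height, the stack stands straight and centred in the last pictures, the gripper is open and clear, and I handed the job in at about 38 s.

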